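Zero the bar scale, then bring the lime over its pan in the tongs

TASK

The lime is about to be weighed: first turn the knob in the middle of the scale's dial until its needle stands on the red zero mark. Then take the tongs off their rest, close them on the lime in the dish, lift it out and finish while still holding it in the tongs, steady and a few centimetres clear above the middle of the scale's pan; do not set it down or let go. Touch the lime with nothing but the tongs, and leave the dish and everything else on the cart where it stands.

Things in the scene. Friction and masses are not known exactly. Their poses are not given: they have to be found in the camera images.
- zero_knob (a joint): angle of the needle and its knob, rad: 0 = needle on the red zero mark; positive = needle anticlockwise of the mark (looking down on the dial), so turn clockwise to come back. Starts at 0.45 to 1.25; a black needle 45 mm long on a white dial of 100 mm, one graduation is 0.175 rad. Light friction (0.03 N m), stays where left, no stop within 0.8 rad beyond zero
- knob_grip (a point): grip point of the zero knob, on its axis: a brass bar 38 mm long, 12 mm wide (pinch this width) and 26 mm high; the point is 13 mm under its top and 26 mm over the dial face. x: along the bar, towards the needle's point; z: the knob's axis, square out of the dial, which leans 15 degrees from vertical towards the front of the scale. Positive knob angles turn about +z
- pan_middle (a point): middle of the shallow round steel pan, on its inner floor, 83 mm above the cart top; pan diameter 132 mm, rim 5 mm above this point. x: away from the dial, z up. The middle of the dial lies 133 mm towards -x and 19 mm lower; its knob, to 100 mm above the cart top, is the highest part of the scale
- tongs_grip (a point): where to grip the steel tongs: midway between the arms, half-way up (31 mm above the cart top at the start). x: towards the tips; y: from arm to arm; z up. The arms are strips standing on edge, 18 mm high, 2.5 mm thick, 52 mm over their outsides here when open; squeeze them together along y. They are parallel (flat to the fingers) when squeezed to 46 mm
- tongs_tips (a point): midway between the claw ends of the tongs, 100 mm ahead (+x) of tongs_grip. Claws 26 mm long, 18 mm high, with 3 mm inward lips at both ends. Inside gap between the claws: 68 mm open, 54 mm with the arms squeezed to 46 mm at tongs_grip, 40 mm (on the lime) at 39 mm
- tongs_left (a joint): closing angle of the tongs' left arm, rad: 0 open, 0.075 closed on the lime, 0.16 fully shut
- tongs_right (a joint): closing angle of the tongs' right arm, rad: 0 open, 0.075 closed on the lime, 0.16 fully shut
- tongs: the tongs, 215 mm long over all, about 85 g, balancing within 10 mm of tongs_grip; the closed bow ends 107 mm behind (-x of) tongs_grip, each arm hinges 85 mm behind it. Origin 9 mm below tongs_grip, same axes. The spring opens the arms again: at tongs_grip about 2 N on each arm when open, 4.5 N at 46 mm, 7.5 N at 39 mm, 13 N shut
- lime_centre (a point): centre of the small green lime, a ball of 40 mm diameter, about 40 g; it lies loose in the dish with its centre 50 mm above the cart top and can roll there
- lime: the lime; origin 20 mm from its centre (use lime_centre for where it is)
- dish: blue footed dish, origin under its middle; 92 mm diameter, flat inside floor 30 mm and rim 35 mm above the cart top; loose, 0.3 kg. A fixed aluminium ice bucket (170 mm diameter, 200 mm tall, side handles to 224 mm across) stands behind and to the right of it, its middle at least 180 mm from the dish's
- scale: black bar scale, 250 x 150 mm, origin under its middle, dial at its front (-x), pan at its back; heavy, does not move
- bottle: empty green glass bottle with a stopper, 74 mm diameter, about 290 mm tall, origin under its middle; bystander
- corkscrew: chrome lever corkscrew standing upright, 80 mm wide, 180 mm tall, origin under its middle; bystander
- opener: flat steel bottle opener, 138 x 38 x 4 mm, lying on the cart; bystander
- coasters: stack of round ceramic coasters, 100 mm diameter, 28 mm high, origin under its middle; bystander
- tumbler: glass tumbler, 82 mm diameter, 90 mm tall, origin under its middle; bystander
- tongs_rest: brass rest carrying the tongs, fixed; origin on the cart top under tongs_grip. Two cross bars 22 mm high, 12 mm thick, 100 mm wide, 58 mm behind and 65 mm ahead of tongs_grip, with 10 mm posts to 33 mm height at their ends; between the bars only a spine 14 mm wide and 10 mm high under the middle, so fingers can go down outside the arms
Mind the look-alikes: they are no part of the job. Of the things that look like the tongs, the smaller one is meant.

How it is judged (in metres and radians):
On the way, in this order (a step that is already met when the one before it is completed fails the run):
1. the needle stands still on the zero mark (within half a graduation) (value of joint zero_knob between -0.087 and 0.087 rad and velocity of joint zero_knob between -0.05 and 0.05 rad/s), for 0.3 s.
2. the tongs are gripped and lifted off their rest (height (world z) of tongs_grip above 0.05 m and contact force between the fingers and tongs above 0.3 N), for 0.2 s.
3. the lime is lifted clear of the dish between the tongs (height (world z) of lime_centre above 0.075 m and contact force between tongs and lime above 0.3 N and distance between lime_centre and tongs_tips below 0.03 m), for 0.3 s.
At the end, for the whole second after the job is handed in: The arm grips the tongs and they hold the lime at rest, its centre within 40 mm (seen from above) of the middle of the pan, its underside 12 to 110 mm above the pan floor, nothing held touching the scale; the needle is still within half a graduation (0.087 rad) of zero (value of joint zero_knob between -0.087 and 0.087 rad and horizontal distance between lime_centre and pan_middle below 0.04 m and z of lime_centre in the frame of pan_middle between 0.032 and 0.13 m and contact force between tongs and lime above 0.3 N and contact force between the fingers and tongs above 0.5 N and contact force between each of lime, tongs and scale below 0.05 N and distance between lime_centre and tongs_tips below 0.03 m and linear speed of lime below 0.03 m/s); the arm keeps its last pose, push and grip.
It fails at once if the lime is touched with the gripper or the arm (contact force between any of the fingers, the arm and lime above 0.3 N).
It fails at once if the dish or a bystander is moved by more than 3 cm or tipped (distance of any of dish, bottle, corkscrew, opener, coasters, tumbler from where it was at the start of the episode above 0.03 m or angle between any of bottle, corkscrew, tumbler, dish's own z axis and vertical above 0.4 rad).
It also fails if it takes over 67 s, if anything falls off the work surface, if the arm or the gripper's body presses on something with over 40 N, if the wrist force passes 120 N, or if a joint passes its speed limit or range.

ROBOT

A 6-joint arm with a two-finger parallel gripper is mounted at the origin on the work surface. World frame = base frame: x ahead of the robot, y to its left, z up, the work surface at z = 0. Lengths are in m, angles in degrees, forces in N, time in s.
With the tool pointing down it reaches from about 0.275 to 0.75 m from the base axis. Payload 10.2 kg.
Tool frame: the origin (TCP) lies where the fingers leave the gripper's body, on its centre line; the fingertips stand 73 mm ahead of it and the grasp point (between the pads) lies 54 mm ahead of it; z points along the fingers, y is the direction in which the jaws open and shut (so a half turn about z gives the same grasp; the last joint's range is limited). The gripper opens to 85 mm and grips with 20 to 120 N. Pads are 22 mm wide; open, the fingers measure 114 mm over their backs; the gripper's body (76 mm by 85 mm) begins 54 mm behind the grasp point. The pads swing forward as they close: fully open they stand 13 mm farther back than shut.
Start: joints at [-79.378, 17.928, 85.812, -0, 76.261, -12.8], TCP at [0.209, -0.482, 0.304] pointing down, gripper open.
Joint ranges: [-168.41, 168.41], [-55.51, 124.54], [10.69, 146.95], [-70.63, 250.63], [1, 178], [-165.06, 165.06]. Speed limits (degrees/s): [136.94, 136.94, 172.46, 180, 180, 180].

INTERFACE

Orientations are given as a 3x3 rotation matrix whose columns are the frame's x, y, z axes.
In Python, from plant import manip, eyes, finder gives the robot as it stands.
- The arm moves only by the tool send_rows, never from a script. Its argument "commands" is text: rows parted by semicolons, each of 7 numbers parted by spaces: the shift along the world's x, y, z in mm, then the turn, a rotation vector about the world's x, y, z in rad, then the opening, from -1 (shut) to 1 (fully open). In form: tx ty tz wx wy wz grip; .... A call has 1 to 8 rows; each row shifts and turns the commanded pose from where the row before left it; what a row does not reach is not made up. A row lasts 1/8 s, in which the tool goes at most 62.5 mm and 10.7 degrees, less where a joint would pass 70% of its speed; a pose out of reach is approached as far as the arm can. A call with a gripper value outside its range is refused whole. The fingers move at their own pace and stop on an object; "newtons" is the grip in N (left out, the last holds). Time passes only in rows, so rows that do not move let the fingers close. It gives the time, the measured TCP pose, the force and the opening at its end, in the units of the state.
- manip.observe(): the state, without advancing time (a new reading comes with each control period).
- eyes.grab_frame(name): name is "side" or "top" or "wrist"; returns a dict with "image" (480x640x3 uint8, blue, green, red), "K" (3x3 intrinsics, pixels), "cam_to_world" (4x4, takes a point from camera to world coordinates). Camera axes: x right, y up, looking along -z (the intrinsics and any distortion apply to the point x, -y, -z); pixel columns grow to the right and rows downward; lengths in m; the calibration is good to about 2 mm. A picture is of the moment at which its call begins. There is no depth.
- manip.close_job(): hands the job in, once; it reports no verdict.
Trained networks look in a picture, given as the dict that the camera call returned (one of the last four; its "shot" number tells which), for a name from the list of things; names that differ only in an ending like _2 or _b are one class to them, and where a whole thing is asked for, a point or a joint stands for the part that bears it (a point fixed in the world has none). Each returns a list of dicts, best first, with "confidence" (0 to 1); they miss things now and then, are a little off and sometimes report something else, mostly with a low value. They report only what shows in the picture. A call takes as long as a camera call. They do not tell look-alikes from the thing itself.
- finder.boxes_of(picture, target): "bbox" ([left, top, width, height] in pixels, round what is visible of it).
- finder.masks_of(picture, target): "pixels" (480x640 bool, what is visible of it) and "bbox" ([left, top, width, height] in pixels, round what is visible of it).
The state is a dict: "clock": time; "joint_positions": joint angles; "qvel": joint speeds; "joint_efforts": joint torques, N m; "eef_pos": TCP position; "orientation": TCP orientation; "force": force on the tool from outside, world axes, zero at the start; "wrist_torque": the same for the moment, N m; "width": finger opening in m.
Only numpy, scipy, OpenCV 4.12 (cv2) and the standard library are available. Lean on these libraries where they do the work, as an engineer would, in place of code of your own. Each camera call takes 0.05 s, during which the arm holds its last target. There are 200 camera calls.

## Working session

There is one attempt and no reset: what is moved stays moved. The work goes in short steps, Python scripts to look and compute and a tool call to move; the robot and the scene stay as the last step left them, time stands still between calls to the robot, and variables do not carry over. Pictures are saved under pics/ and viewed, about 8 in all and at most 12, crops included, and the job is handed in when it is done.

Besides the shell and the picture viewer there is one more tool, called after "Emit:" as name(argument=value, ...) on one line, values as JSON. send_rows: Moves the arm, as the interface text tells. Its arguments: {"type":"object","properties":{"commands":{"type":"string"},"newtons":{"type":"number"}},"required":["commands"]}

```bash
mkdir -p pics; ls
cat > h.py <<'E'
import numpy as np, cv2
from plant import manip, eyes, finder
def ray(p,u,v):
    K=np.array(p["K"]);T=np.array(p["cam_to_world"])
    d=np.linalg.inv(K)@[u,v,1.]; d=T[:3,:3]@(d*[1,-1,-1]); return T[:3,3],d
def onz(p,u,v,z):
    o,d=ray(p,u,v); return o+d*(z-o[2])/d[2]
def pix(p,X):
    T=np.array(p["cam_to_world"]);c=T[:3,:3].T@(np.array(X)-T[:3,3])*[1,-1,-1]
    q=np.array(p["K"])@c; return q[:2]/q[2]
E
python3 - <<'E'
from h import *
for n in("top","side"):
    p=eyes.grab_frame(n); cv2.imwrite(f"pics/{n}0.png",p["image"]); print(n,{k:(v if k!="image" else 0) for k,v in p.items()})
    for t in ("zero_knob","tongs","lime","dish","scale","tongs_rest","bottle","corkscrew","tumbler","coasters","opener"):
        print(t,[(round(b["confidence"],2),[int(x) for x in b["bbox"]]) for b in finder.boxes_of(p,t)][:4])
print(manip.observe())
E
```

```text
pics
top {'image': 0, 'K': array([[465.74169316,   0.        , 316.01268528],
       [  0.        , 465.74169316, 234.07491486],
       [  0.        ,   0.        ,   1.        ]]), 'cam_to_world': array([[ 0.01854053,  0.98389717, -0.17777125,  0.30395545],
       [-0.99981802,  0.01904366,  0.00112415,  0.08622671],
       [ 0.00449147,  0.17771806,  0.9840712 ,  1.1134566 ],
       [ 0.        ,  0.        ,  0.        ,  1.        ]]), 'shot': 1}
zero_knob [(0.51, [257, 225, 20, 14])]
tongs [(0.92, [199, 300, 56, 128]), (0.74, [327, 182, 29, 73]), (0.25, [470, 196, 17, 14])]
lime [(0.65, [467, 197, 24, 16])]
dish [(0.89, [461, 187, 39, 35]), (0.7, [255, 223, 21, 14])]
scale [(0.8, [183, 171, 123, 99]), (0.69, [255, 225, 21, 10])]
tongs_rest [(0.68, [435, 247, 38, 56]), (0.58, [323, 201, 44, 58])]
bottle [(0.69, [304, 88, 31, 77]), (0.66, [181, 168, 123, 103]), (0.3, [395, 123, 44, 41])]
corkscrew [(0.67, [359, 96, 25, 48]), (0.52, [318, 201, 48, 58])]
tumbler [(0.85, [125, 209, 44, 40]), (0.19, [182, 168, 121, 103])]
coasters [(0.55, [397, 121, 41, 44])]
opener [(0.94, [435, 249,
[... 1103 characters left out ...]
75109297e-03,
        7.62608613e+01, -1.28011928e+01]), 'qvel': array([ 0.08584909, -0.03287764, -0.08970886, -0.03046718,  0.0592986 ,
       -0.02063153]), 'joint_efforts': array([-4.95002078e-04, -4.12170017e+01, -2.59899133e+01, -1.94856630e-04,
        5.00250153e-04,  9.29083029e-06]), 'eef_pos': array([ 0.20868723, -0.48174935,  0.30388651]), 'orientation': array([[ 9.17574065e-01,  3.97564878e-01, -5.02790172e-05],
       [ 3.97564879e-01, -9.17574066e-01,  1.50534543e-05],
       [-4.01499975e-05, -3.38018307e-05, -9.99999999e-01]]), 'force': array([-0.33900654, -0.36112946, -0.98885923]), 'wrist_torque': array([ 0.00776657,  0.03739336, -0.01371698]), 'width': 0.08577211075389635}
```

Run:
```python
import cv2
a=cv2.imread("pics/top0.png")[80:440,110:520]
cv2.imwrite("pics/v1.png",cv2.resize(a,(683,600),interpolation=cv2.INTER_CUBIC))
a=cv2.imread("pics/side0.png")
cv2.imwrite("pics/v2.png",cv2.resize(a[150:420,160:520],(800,600),interpolation=cv2.INTER_CUBIC))
```

```text
(no output)
```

View pics/v1.png

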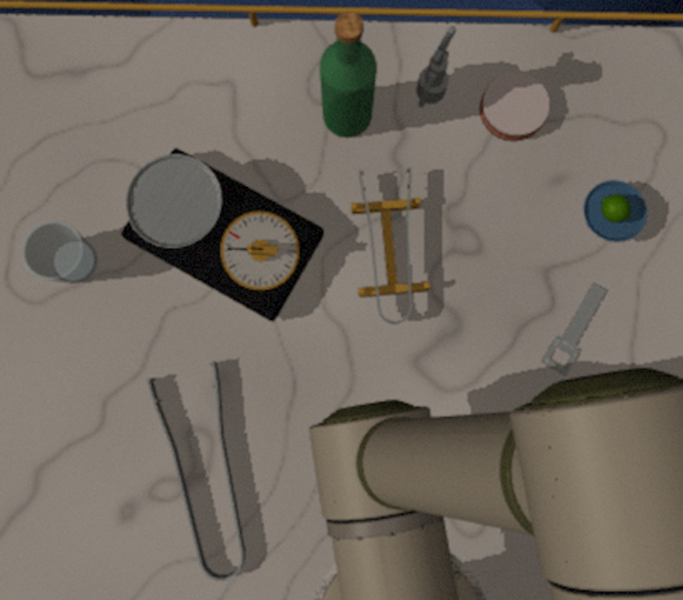

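View pics/v2.png

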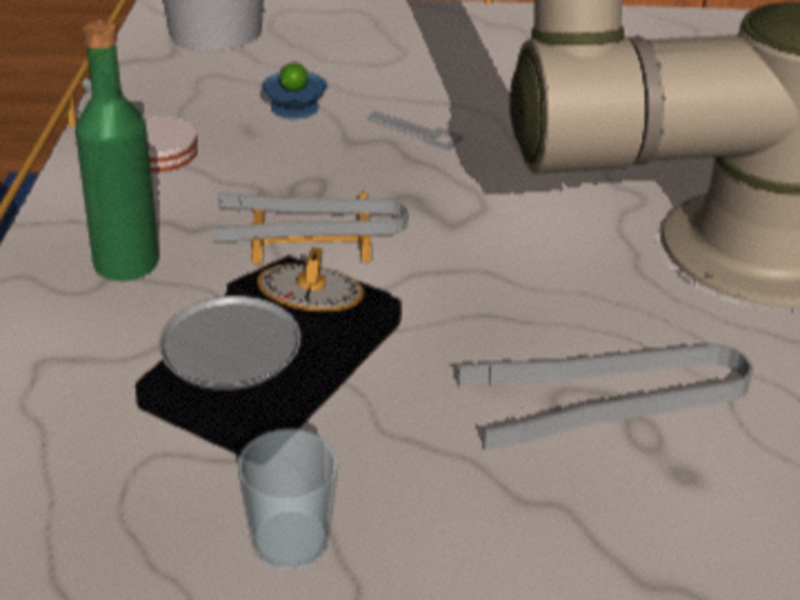

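The tongs candidates in the top view are the large pair lying on the cart at about (227,364) and the small pair on the brass rest at about (343,218). The smaller pair on the rest is meant. The dial is near (266,229), with the needle pointing image-left and the red mark above it. The pan is near (215,200) and the lime in its dish near (479,205).

Run:
```python
from h import *
p=eyes.grab_frame("top")
def v(x,y): return 110+x/1.6667,80+y/1.6667
for n,x,y,z in [("dial",260,249,.064),("knobtop",264,250,.1),("ntip",228,248,.066),("red",235,236,.064),("pan",175,201,.085),("lime",615,208,.05),("dish",615,211,.035),
 ("tipL",362,172,.04),("tipR",408,170,.04),("bow",396,323,.04),("restF",386,206,.022),("restB",394,291,.022),("bottle",347,130,0),("tumb",72,262,0)]:
    print(n,onz(p,*v(x,y),z).round(3))
```

```text
dial [0.502 0.2   0.064]
knobtop [0.494 0.191 0.1  ]
ntip [0.502 0.244 0.066]
red [0.52  0.235 0.064]
pan [0.563 0.316 0.085]
lime [ 0.573 -0.297  0.05 ]
dish [ 0.573 -0.302  0.035]
tipL [0.622 0.061 0.04 ]
tipR [ 0.626 -0.005  0.04 ]
bow [0.406 0.01  0.04 ]
restF [0.577 0.025 0.022]
restB [0.453 0.012 0.022]
bottle [0.699 0.083 0.   ]
tumb [0.49  0.479 0.   ]
```

```bash
cat >> h.py <<'E'
from scipy.spatial.transform import Rotation as Ro
def plan(pos,R=None,minrows=1):
    s=manip.observe(); dp=(np.array(pos)-s["eef_pos"])*1000
    rv=np.zeros(3) if R is None else Ro.from_matrix(R@np.array(s["orientation"]).T).as_rotvec()
    n=int(max(minrows,np.ceil(np.linalg.norm(dp)/55),np.ceil(np.linalg.norm(rv)/.17)))
    print("total",dp.round(1),rv.round(4),"n",n,"per row",(dp/n).round(1),(rv/n).round(4))
def knobR(dial,xs_deg,theta,flip=1):
    a=np.radians(xs_deg); xs=np.array([np.cos(a),np.sin(a),0]); n=np.array([0,0,1])*np.cos(np.radians(15))-xs*np.sin(np.radians(15))
    x0=np.cross(np.cross(n,xs),n); x0/=np.linalg.norm(x0); e=Ro.from_rotvec(n*theta).apply(x0)
    z=-n; x=e*flip; y=np.cross(z,x)
    return np.column_stack([x,y,z]), np.array(dial)+.026*n, n
E
python3 - <<'E'
from h import *
R,g,n=knobR([.502,.2,.064],62.5,.47)
print(R.round(3),g,n); plan(g+n*(.054+.13),R)
E
```

```text
[[-0.004  0.993  0.12 ]
 [ 0.973 -0.024  0.23 ]
 [ 0.231  0.117 -0.966]] [0.49889276 0.19403104 0.08911407] [-0.11950934 -0.2295753   0.96592583]
total [268.2 633.5 -37. ] [ 0.1363 -0.2409  1.1452] n 13 per row [20.6 48.7 -2.8] [ 0.0105 -0.0185  0.0881]
```

Emit:
send_rows(commands="17 40 -2 .0085 -.015 .0716 1;17 40 -2 .0085 -.015 .0716 1;17 40 -2 .0085 -.015 .0716 1;17 40 -2 .0085 -.015 .0716 1;17 40 -2 .0085 -.015 .0716 1;17 40 -2 .0085 -.015 .0716 1;17 40 -2 .0085 -.015 .0716 1;17 40 -2 .0085 -.015 .0716 1")

```text
clock: 2.25
eef_pos: [0.345, -0.1604, 0.288]
orientation: [[0.547, 0.832, 0.095], [0.826, -0.554, 0.098], [0.134, 0.025, -0.991]]
force: [0.5, -0.3, 0.5]
width: 0.0853
```

Emit:
send_rows(commands="17 40 -2 .0085 -.015 .0716 1;17 40 -2 .0085 -.015 .0716 1;17 40 -2 .0085 -.015 .0716 1;17 40 -2 .0085 -.015 .0716 1;17 40 -2 .0085 -.015 .0716 1;17 40 -2 .0085 -.015 .0716 1;17 40 -2 .0085 -.015 .0716 1;13 34 -2 .0085 -.015 .0716 1;")

```text
clock: 3.25
eef_pos: [0.4771, 0.1538, 0.2719]
orientation: [[-0.007, 0.993, 0.119], [0.973, -0.02, 0.229], [0.23, 0.117, -0.966]]
force: [0.5, -0.6, -0.5]
width: 0.0854
```

Run:
```python
from h import *
p=eyes.grab_frame("wrist"); cv2.imwrite("pics/w1.png",p["image"])
import pickle; pickle.dump(p,open("w1.pkl","wb"))
R,g,n=knobR([.502,.2,.064],62.5,.47); plan(g+n*(.054+.13),R)
for t in("zero_knob","scale","tongs"): print(t,[(round(b["confidence"],2),[int(x) for x in b["bbox"]]) for b in finder.boxes_of(p,t)][:3])
print(p["K"].round(1),np.array(p["cam_to_world"]).round(3))
print(pix(p,[.502,.2,.064]),pix(p,g),pix(p,[.563,.316,.083]))
```

```text
total [-0.7 -4.5 -4.8] [-0.0012  0.0007 -0.0076] n 1 per row [-0.7 -4.5 -4.8] [-0.0012  0.0007 -0.0076]
zero_knob [(0.77, [301, 175, 43, 91])]
scale [(0.71, [261, 341, 147, 87]), (0.61, [213, 0, 273, 319]), (0.52, [486, 295, 151, 126])]
tongs [(0.84, [222, 360, 211, 74]), (0.65, [2, 49, 151, 141]), (0.58, [484, 293, 153, 125])]
[[356.5   0.  322. ]
 [  0.  356.5 240.2]
 [  0.    0.    1. ]] [[ 0.993  0.028 -0.117  0.469]
 [-0.02   0.997  0.069  0.21 ]
 [ 0.118 -0.067  0.991  0.356]
 [ 0.     0.     0.     1.   ]]
[320.46307288 227.89798754] [320.33298614 236.97420677] [398.99002635  76.11114388]
```

View pics/w1.png

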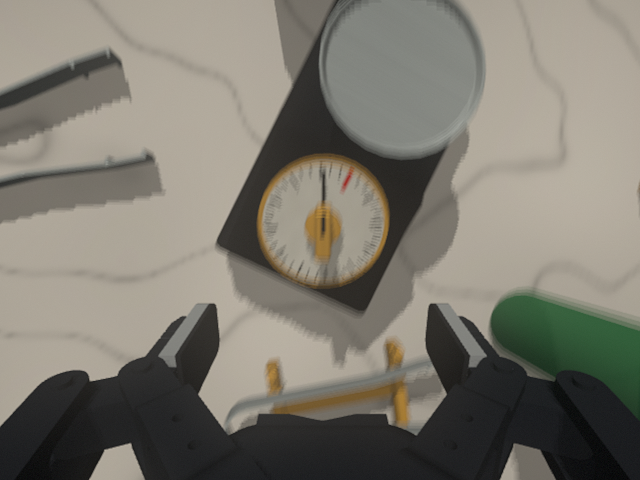

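The wrist view shows the dial centre at about (323,221), the needle tip at (323,172), the red mark at (347,180) and the pan centre at (402,72). I'll measure these more exactly.

Run:
```python
from h import *
import pickle; p=pickle.load(open("w1.pkl","rb")); im=p["image"]; hsv=cv2.cvtColor(im,cv2.COLOR_BGR2HSV)
# gold ring ellipse + red mark + needle
roi=np.zeros((480,640),bool); roi[145:295,250:398]=1
gold=(cv2.inRange(hsv,(10,90,80),(28,255,255))>0)&roi
yy,xx=np.nonzero(gold); r=np.hypot(xx-323,yy-221); k=r>52
e=cv2.fitEllipse(np.column_stack([xx[k],yy[k]]).astype(np.float32)); print("ring",e)
red=((cv2.inRange(hsv,(0,100,60),(6,255,255))|cv2.inRange(hsv,(172,100,60),(180,255,255)))>0)&roi
yy,xx=np.nonzero(red); r=np.hypot(xx-323,yy-221);k=(r<52);print("red",xx[k].mean(),yy[k].mean(),k.sum()); redp=(xx[k].mean(),yy[k].mean())
ndl=(im.max(2)<70)&roi; ndl[:168]=0; ndl[200:]=0; yy,xx=np.nonzero(ndl); k=abs(xx-323)<12; print("needle",xx[k].mean(),yy[k].mean(),k.sum()); np_=(xx[k].mean(),yy[k].mean())
pan=[b for b in finder.boxes_of(eyes.grab_frame("wrist"),"pan_middle")][:2]; print([b["bbox"] for b in pan])
c=e[0]; d=onz(p,*c,.064); P=onz(p,402,72,.088); print("dial",d,"pan",P,np.linalg.norm((P-d)[:2]),np.degrees(np.arctan2(*(P-d)[1::-1])))
R,g,n=knobR(d,62.5,0)
def onpl(px,h):
    o,q=ray(p,*px); return o+q*np.dot(d+n*h-o,n)/np.dot(q,n)
x0=R[:,0]; y0=np.cross(n,x0)
for nm,px,h in(("red",redp,0),("needle",np_,.003)):
    w=onpl(px,h)-d; print(nm,np.arctan2(w@y0,w@x0),np.linalg.norm(w))
```

```text
ring ((322.6011657714844, 221.32711791992188), (127.08294677734375, 129.56471252441406), 32.666542053222656)
red 345.78846153846155 181.65384615384616 52
needle 323.375 187.05 40
[[213.5, 2.3, 274.4, 316.2]]
dial [0.5038834  0.20537412 0.064     ] pan [0.5636385  0.31714256 0.088     ] 0.12673932054765652 61.86956491970206
red -0.04161862342670367 0.03746127648925544
needle 0.45344715713386713 0.028909392142899743
```

Run:
```python
from h import *
R,g,n=knobR([.503,.203,.064],61,.48); plan(g+n*(.054+.06),R,3); print(g,n)
```

```text
total [  8.9  19.6 -72.7] [-0.0003 -0.0029 -0.0159] n 3 per row [  3.    6.5 -24.2] [-0.0001 -0.001  -0.0053]
[0.49973757 0.19711443 0.08911407] [-0.12547796 -0.22636824  0.96592583]
```

Emit:
send_rows(commands="3 6.5 -24 0 -.001 -.005 .2;3 6.5 -24 0 -.001 -.005 .2;3 6.5 -24 0 -.001 -.005 .2;0 0 0 0 0 0 .2", newtons=20)

```text
clock: 4.05
eef_pos: [0.4852, 0.1712, 0.1989]
orientation: [[0.011, 0.992, 0.123], [0.973, -0.039, 0.227], [0.23, 0.117, -0.966]]
force: [-0.1, -0.0, 0.1]
width: 0.0514
```

Run:
```python
from h import *
import pickle
p=eyes.grab_frame("wrist"); cv2.imwrite("pics/w2.png",p["image"]); pickle.dump(p,open("w2.pkl","wb"))
s=manip.observe(); print(s["eef_pos"],s["width"])
R,g,n=knobR([.503,.203,.064],61,.48); plan(g+n*(.054+.003),R); print(pix(p,[.503,.203,.064]),pix(p,g),pix(p,g+n*.013),pix(p,g+n*.013+R[:,0]*.019),pix(p,g+n*.013-R[:,0]*.019))
```

```text
[0.48565193 0.17112743 0.2001351 ] 0.050987511394926736
total [  6.9  13.1 -56. ] [-0.0004 -0.0004 -0.0011] n 2 per row [  3.5   6.5 -28. ] [-0.0002 -0.0002 -0.0006]
[322.1536546 254.3969017] [322.08009011 270.12129001] [322.03588667 279.56976244] [322.07435855 244.66519234] [321.99969068 312.4094836 ]
```

View pics/w2.png

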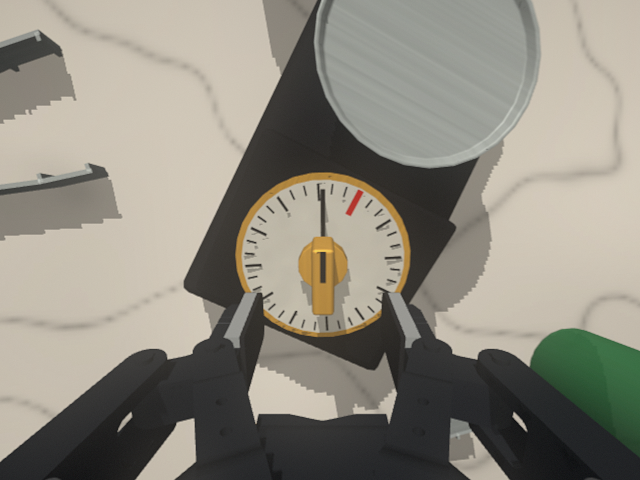

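The predicted and seen knob agree: the bar lies at x≈322, rows 240 to 314, and the fingers are centred on it. I'll descend and close.

Emit:
send_rows(commands="3.5 6.5 -28 0 0 0 .1;3.5 6.5 -28 0 0 0 .1;0 0 0 0 0 0 -1;0 0 0 0 0 0 -1;0 0 0 0 0 0 -1;0 0 0 0 0 0 -1;0 0 0 0 0 0 -1", newtons=20)

```text
clock: 4.97
eef_pos: [0.4923, 0.1845, 0.1441]
orientation: [[0.009, 0.992, 0.124], [0.973, -0.038, 0.227], [0.23, 0.119, -0.966]]
force: [-5.7, -3.1, -5.7]
width: 0.0274
```

Emit:
send_rows(commands="0 0 0 0 0 0 -1;0 0 0 0 0 0 -1;0 0 0 0 0 0 -1;0 0 0 0 0 0 -1")

```text
clock: 5.48
eef_pos: [0.4923, 0.1845, 0.1441]
orientation: [[0.009, 0.992, 0.124], [0.973, -0.038, 0.227], [0.23, 0.119, -0.966]]
force: [-5.2, -3.1, -4.6]
width: 0.0274
```

The opening stopped at 27 mm, so the tips are on the round hub under the bar. I'll open, go up 7 mm along the axis and close again.

Emit:
send_rows(commands="0 0 0 0 0 0 0;0 0 0 0 0 0 0;-1 -1.5 7 0 0 0 0;0 0 0 0 0 0 -1;0 0 0 0 0 0 -1;0 0 0 0 0 0 -1;0 0 0 0 0 0 -1;0 0 0 0 0 0 -1")

```text
clock: 6.48
eef_pos: [0.4914, 0.1833, 0.1513]
orientation: [[0.009, 0.992, 0.124], [0.973, -0.038, 0.227], [0.23, 0.119, -0.966]]
force: [-6.0, -2.7, 8.2]
width: 0.0113
```

Emit:
send_rows(commands="0 0 0 .0154 .0277 -.118 -1;0 0 0 .0154 .0277 -.118 -1;0 0 0 .0154 .0277 -.118 -1;0 0 0 .0154 .0277 -.118 -1;0 0 0 0 0 0 -1;0 0 0 0 0 0 -1")

```text
clock: 7.22
eef_pos: [0.4922, 0.183, 0.1513]
orientation: [[0.472, 0.872, 0.127], [0.842, -0.489, 0.227], [0.26, 0.0, -0.966]]
force: [1.3, -5.5, 5.1]
width: 0.0114
```

Run:
```python
from h import *
p=eyes.grab_frame("wrist"); cv2.imwrite("pics/w3.png",cv2.resize(p["image"][120:420,170:470],(600,600),interpolation=cv2.INTER_CUBIC))
import pickle; pickle.dump(p,open("w3.pkl","wb"))
```

```text
(no output)
```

View pics/w3.png

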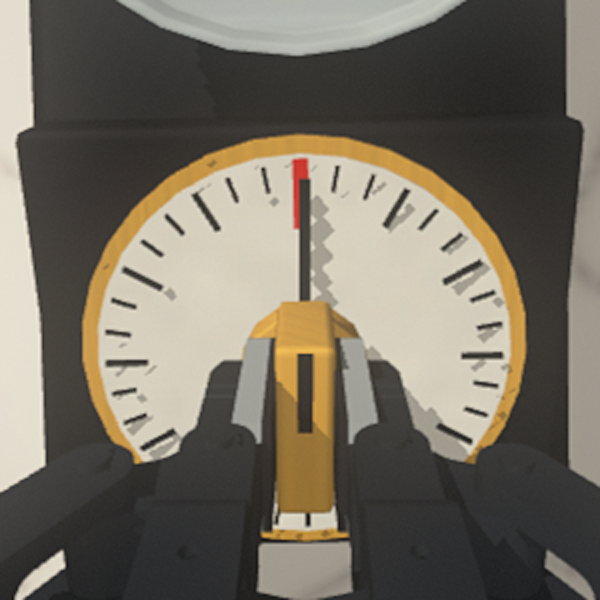

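The needle stands on the red mark, at crop (305,180) against mark (300,160), about 0.02 rad off. I'll release, rise along the axis and go to the tongs.

Emit:
send_rows(commands="0 0 0 0 0 0 -.4;0 0 0 0 0 0 -.2;0 0 0 0 0 0 0;0 0 0 0 0 0 0;-4 -7 30 0 0 0 0;-7 -12 50 0 0 0 .5")

```text
clock: 8.02
eef_pos: [0.48, 0.1641, 0.2307]
orientation: [[0.475, 0.872, 0.122], [0.842, -0.49, 0.227], [0.258, -0.005, -0.966]]
force: [0.7, 0.5, 2.0]
width: 0.0593
```

Run:
```python
from h import *
p=eyes.grab_frame("wrist"); cv2.imwrite("pics/w4.png",p["image"])
im=p["image"]; hsv=cv2.cvtColor(im,cv2.COLOR_BGR2HSV)
R,g,n=knobR([.503,.203,.064],61,0); d=np.array([.503,.203,.064]); x0=R[:,0];y0=np.cross(n,x0)
def onpl(px,h):
    o,q=ray(p,*px); return o+q*np.dot(d+n*h-o,n)/np.dot(q,n)
# rectify dial plane: 4 px/mm
S=400; q=[]
for u,v in((-.055,-.055),(.055,-.055),(.055,.055),(-.055,.055)): q.append(pix(p,d+x0*u+y0*v))
H=cv2.getPerspectiveTransform(np.float32(q),np.float32([[S,S],[S,0],[0,0],[0,S]]))
w=cv2.warpPerspective(im,H,(S,S)); cv2.imwrite("pics/dial4.png",w)
a=np.radians(5.5); c,s=np.cos(a),np.sin(a)
Rt=np.array([[c,s,0],[s,-c,0],[0,0,-1.]]); plan([.47,.014,.25],Rt)
```

```text
total [ -11.6 -149.4   12.2] [-0.1472  0.2348 -0.957 ] n 6 per row [ -1.9 -24.9   2. ] [-0.0245  0.0391 -0.1595]
```

View pics/dial4.png

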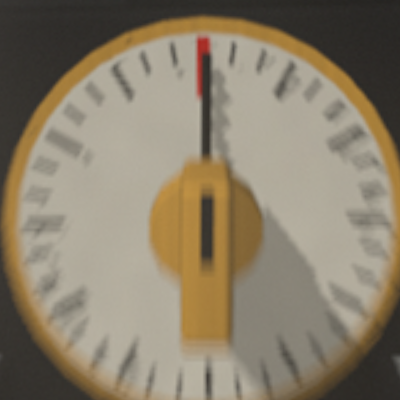

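The needle is on the red mark with the knob released (6 views so far). Now over to the tongs.

Emit:
send_rows(commands="-2 -25 2 -.0245 .039 -.16 1;-2 -25 2 -.0245 .039 -.16 1;-2 -25 2 -.0245 .039 -.16 1;-2 -25 2 -.0245 .039 -.16 1;-2 -25 2 -.0245 .039 -.16 1;-2 -25 2 -.0245 .039 -.16 1;0 0 0 0 0 0 1")

```text
clock: 8.95
eef_pos: [0.4689, 0.0135, 0.2428]
orientation: [[0.996, 0.09, -0.003], [0.09, -0.996, 0.006], [-0.003, -0.006, -1.0]]
force: [-0.2, 0.4, 0.2]
width: 0.0852
```

Run:
```python
from h import *
import pickle
p=eyes.grab_frame("wrist"); cv2.imwrite("pics/w5.png",p["image"]); pickle.dump(p,open("w5.pkl","wb"))
s=manip.observe(); print(s["eef_pos"],s["orientation"].round(3),s["joint_positions"].round(1))
for t in("tongs","tongs_rest"): print(t,[(round(b["confidence"],2),[int(x) for x in b["bbox"]]) for b in finder.boxes_of(p,t)][:3])
print(pix(p,[.511,.018,.04]),pix(p,[.624,.028,.04]))
```

```text
[0.46876473 0.01428531 0.24273135] [[ 0.996  0.093 -0.003]
 [ 0.093 -0.996  0.006]
 [-0.002 -0.007 -1.   ]] [-12.7  14.5 100.1   0.3  65.7  71.8]
tongs [(0.76, [1, 311, 116, 168]), (0.65, [267, 0, 113, 295])]
tongs_rest [(0.74, [246, 62, 145, 182])]
[321.03962995 175.78522165] [321.29838376   2.86130024]
```

View pics/w5.png

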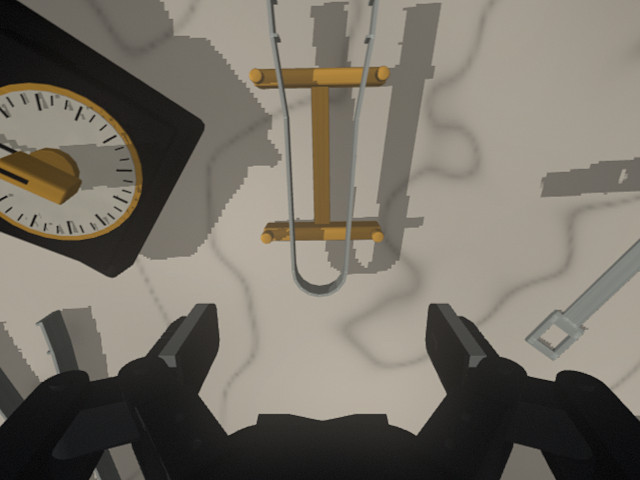

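The small tongs sit on their rest with the bow end at (320,295). The rest posts are at (257,75), (382,74), (267,237) and (378,237).

Run:
```python
from h import *
import pickle; p=pickle.load(open("w5.pkl","rb"))
F=[onz(p,*q,.033) for q in((257,75),(382,74))]; B=[onz(p,*q,.033) for q in((267,237),(378,237))]
f=sum(F)/2;b=sum(B)/2; print("rest",f,b,np.linalg.norm(f-b),np.linalg.norm(F[0]-F[1]),np.linalg.norm(B[0]-B[1]))
d=(f-b)[:2]/np.linalg.norm((f-b)[:2]); g=b[:2]+d*.058; print("grip rest",g,np.degrees(np.arctan2(d[1],d[0])))
bow=onz(p,320,295,.040); print("bow",bow,"grip",bow[:2]+d*.107)
# arm edges at rows
g8=cv2.cvtColor(p["image"],cv2.COLOR_BGR2GRAY)
for v in(125,150,175,200):
    print(v,onz(p,[0],0,0) if 0 else "", [int(x) for x in g8[v,278:300]],[int(x) for x in g8[v,342:366]])
```

```text
rest [0.58162198 0.02557901 0.033     ] [0.46082211 0.01238419 0.033     ] 0.12151836133882583 0.0894762364376748 0.0907141172715111
grip rest [0.51847918 0.018682  ] 6.233634507620586
bow [0.41210312 0.0099737  0.04      ] grip [0.51847047 0.02159208]
125  [164, 163, 162, 162, 163, 156, 142, 134, 131, 101, 67, 110, 153, 164, 163, 163, 163, 161, 163, 162, 162, 162] [110, 110, 110, 110, 110, 110, 109, 109, 110, 108, 109, 110, 113, 127, 134, 134, 144, 155, 157, 158, 157, 157, 157, 158]
150  [146, 170, 167, 166, 165, 167, 164, 148, 135, 135, 112, 70, 101, 151, 167, 164, 166, 165, 164, 165, 164, 165] [111, 113, 111, 112, 112, 111, 110, 112, 111, 111, 112, 125, 134, 135, 143, 155, 159, 158, 160, 159, 159, 160, 159, 159]
175  [170, 169, 168, 169, 167, 168, 167, 169, 153, 136, 137, 119, 83, 86, 145, 170, 169, 167, 168, 169, 168, 167] [114, 112, 113, 113, 113, 113, 112, 111, 111, 121, 132, 132, 141, 157, 163, 161, 162, 162, 161, 162, 162, 161, 160, 161]
200  [171, 170, 172, 169, 171, 171, 172, 171, 172, 163, 144, 133, 126, 91, 75, 136, 171, 171, 169, 168, 168, 168] [113, 114, 114, 114, 114, 112, 112, 117, 131, 135, 129, 116, 120, 150, 163, 163, 162, 162, 162, 162, 162, 162, 161, 161]
```

```bash
cat >> h.py <<'E'
def down(yaw):
    a=np.radians(yaw); c,s=np.cos(a),np.sin(a); return np.array([[c,s,0],[s,-c,0],[0,0,-1.]])
E
python3 - <<'E'
from h import *
plan([.516,.0187,.083],down(6.2),4)
E
```

```text
total [  47.4    3.8 -159.7] [-0.0063 -0.0033  0.0144] n 4 per row [ 11.8   1.  -39.9] [-0.0016 -0.0008  0.0036]
```

Emit:
send_rows(commands="24 2 -20 -.0016 -.0008 .0036 1;24 2 -40 -.0016 -.0008 .0036 1;0 0 -50 -.0016 -.0008 .0036 1;0 0 -50 -.0016 -.0008 .0036 1;0 0 0 0 0 0 .3;0 0 0 0 0 0 .2;0 0 0 0 0 0 .082;0 0 0 0 0 0 .082", newtons=25)

```text
clock: 10.1
eef_pos: [0.518, 0.0183, 0.0854]
orientation: [[0.994, 0.106, 0.005], [0.106, -0.994, -0.001], [0.004, 0.002, -1.0]]
force: [-1.0, 0.5, 8.6]
width: 0.0463
```

Emit:
send_rows(commands="0 0 0 0 0 0 .082;0 0 0 0 0 0 .082")

```text
clock: 10.35
eef_pos: [0.5179, 0.0182, 0.0854]
orientation: [[0.994, 0.105, 0.005], [0.105, -0.994, -0.001], [0.004, 0.002, -1.0]]
force: [0.5, 1.9, 7.6]
width: 0.0467
```

Emit:
send_rows(commands="0 0 10 0 0 0 .07;0 0 20 0 0 0 .07;0 0 20 0 0 0 .07;0 0 20 0 0 0 .07;0 0 10 0 0 0 .07;0 0 0 0 0 0 .07")

```text
clock: 11.1
eef_pos: [0.5168, 0.0182, 0.1637]
orientation: [[0.994, 0.106, 0.001], [0.106, -0.994, -0.001], [0.001, 0.001, -1.0]]
force: [0.3, -0.1, -2.0]
width: 0.0459
```

Run:
```python
from h import *
import pickle
p=eyes.grab_frame("wrist"); pickle.dump(p,open("w6.pkl","wb"))
s=eyes.grab_frame("side")
im=np.vstack([p["image"][:400],cv2.resize(s["image"][180:300,200:440],(640,320),interpolation=cv2.INTER_CUBIC)]); cv2.imwrite("pics/w6.png",cv2.resize(im,(533,600)))
o=manip.observe(); print(o["eef_pos"],o["orientation"].round(3))
t=o["eef_pos"]+o["orientation"]@[.1,0,.054]; print(t,pix(p,t))
```

```text
[0.5163995  0.01828553 0.16246121] [[ 0.994  0.105 -0.001]
 [ 0.105 -0.994 -0.001]
 [-0.001  0.    -1.   ]]
[0.61577727 0.02879118 0.10833459] [317.75489205  51.81520435]
```

View pics/w6.png

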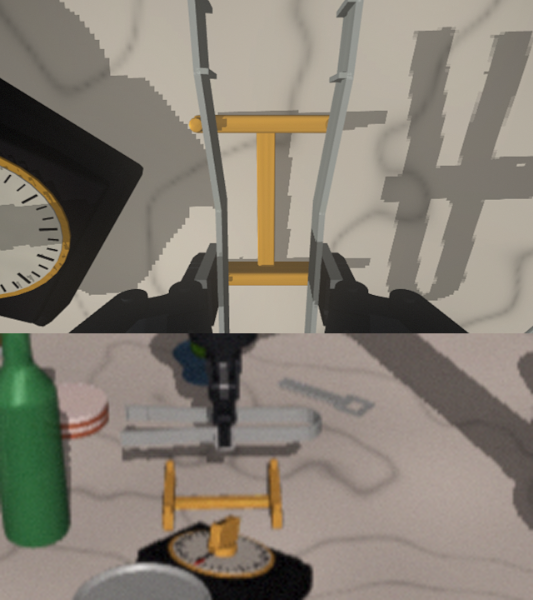

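The tongs are held level and clear of the rest. The claws show at full-image rows 5 to 90, with the midline at about x=329, roughly 4 mm right of the tool axis. Now to the lime.

Emit:
send_rows(commands="-4 -34 5 0 0 -.0735 .07;-4 -34 5 0 0 -.0735 .07;-4 -34 5 0 0 -.0735 .07;-4 -34 5 0 0 -.0735 .07;-4 -34 5 0 0 -.0735 .07;-4 -34 5 0 0 -.0735 .07;-4 -34 5 0 0 -.0735 .07;-4 -30 5 0 0 -.0735 .07")

```text
clock: 12.2
eef_pos: [0.4842, -0.2508, 0.2022]
orientation: [[0.885, -0.466, -0.002], [-0.466, -0.885, 0.001], [-0.002, 0.0, -1.0]]
force: [-0.1, 0.5, -0.8]
width: 0.0455
```

Emit:
send_rows(commands="0 0 0 0 0 0 .07;0 0 0 0 0 0 .07")

```text
clock: 12.45
eef_pos: [0.4845, -0.2491, 0.2021]
orientation: [[0.886, -0.463, -0.002], [-0.463, -0.886, 0.001], [-0.002, 0.0, -1.0]]
force: [0.1, 0.1, -0.4]
width: 0.0458
```

Run:
```python
from h import *
import pickle
p=eyes.grab_frame("wrist"); pickle.dump(p,open("w7.pkl","wb")); cv2.imwrite("pics/w7.png",p["image"])
o=manip.observe(); E,R=o["eef_pos"],o["orientation"]; print(E,R.round(3),o["width"])
t=E+R@[.1,0,.054]; print("nominal tip",t,pix(p,t))
for n,z in(("lime",.05),("dish",.033)):
    for b in finder.boxes_of(p,n)[:2]:
        x,y,w,h=b["bbox"]; print(n,b["confidence"],b["bbox"],onz(p,x+w/2,y+h/2,z))
hsv=cv2.cvtColor(p["image"],cv2.COLOR_BGR2HSV); g=cv2.inRange(hsv,(35,90,40),(75,255,255)); n,l,st,c=cv2.connectedComponentsWithStats(g); i=1+st[1:,4].argmax(); print("green",st[i],c[i],onz(p,*(st[i,:2]+st[i,2:4]/2),.05))
```

```text
[ 0.48465008 -0.24890942  0.2023106 ] [[ 0.886 -0.463 -0.002]
 [-0.463 -0.886  0.001]
 [-0.002  0.    -1.   ]] 0.045756214191307217
nominal tip [ 0.57320813 -0.29515721  0.14813852] [318.58882799  50.84689154]
lime 0.62 [279.5, 40.1, 79.7, 79.1] [ 0.57674163 -0.29649546  0.05      ]
dish 0.82 [252.2, 0.3, 151.5, 158.4] [ 0.57626361 -0.30207122  0.033     ]
dish 0.63 [363.8, 0.8, 71.4, 410.6] [ 0.48350507 -0.30894711  0.033     ]
green [ 282   41   79   76 4283] [320.74737334  78.55661919] [ 0.57647579 -0.29773963  0.05      ]
```

View pics/w7.png

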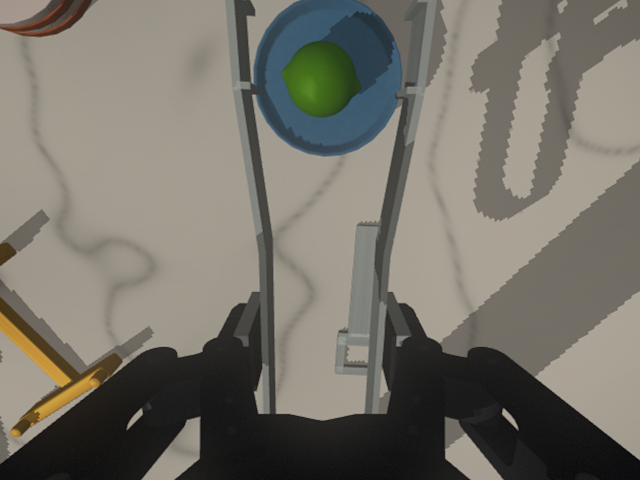

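The lime is at (321,79), between the claws as seen from above. The rear lips are at (243,86) and (405,94), the front lips near row 8.

Run:
```python
from h import *
import pickle
p=pickle.load(open("w7.pkl","rb")); o=manip.observe(); E,R=o["eef_pos"],o["orientation"]
z=.148+.009
for q in((243,86),(405,94),(245,8),(418,8),(328,48)): print(q,(R.T@(onz(p,*q,z)-E)).round(4))
m=R.T@(onz(p,328,48,z)-E)
L=np.array([.576,-.297,.05]); print("lime in tool",R.T@(L-E))
```

```text
(243, 86) [ 0.0889 -0.0222  0.0455]
(405, 94) [0.0866 0.0258 0.0455]
(245, 8) [ 0.1089 -0.0204  0.0454]
(418, 8) [0.1089 0.0279 0.0455]
(328, 48) [0.0989 0.0029 0.0455]
lime in tool [0.10332188 0.00036867 0.15246173]
```

Emit:
send_rows(commands="2 0 -15 0 0 0 .1;2 0 -20 0 0 0 .1;0 0 -20 0 0 0 .1;0 0 0 0 0 0 .1;0 0 0 0 0 0 .1")

```text
clock: 13.22
eef_pos: [0.4889, -0.2497, 0.1482]
orientation: [[0.886, -0.464, -0.0], [-0.464, -0.886, -0.001], [0.0, 0.001, -1.0]]
force: [-0.1, 0.9, 0.1]
width: 0.0469
```

Run:
```python
from h import *
p=eyes.grab_frame("wrist"); cv2.imwrite("pics/w8.png",p["image"][:300])
o=manip.observe(); E,R=o["eef_pos"],o["orientation"]; print(E,o["width"])
hsv=cv2.cvtColor(p["image"],cv2.COLOR_BGR2HSV); g=cv2.inRange(hsv,(35,90,40),(75,255,255)); n,l,st,c=cv2.connectedComponentsWithStats(g); i=1+st[1:,4].argmax(); L=onz(p,*(st[i,:2]+st[i,2:4]/2),.05);print("green",st[i],L,R.T@(L-E))
print(pix(p,E+R@[.099,.003,.054]))
```

```text
[ 0.48896844 -0.24983253  0.1484934 ] 0.04724778163851227
green [ 272   21  105  103 7690] [ 0.57675433 -0.29785834  0.05      ] [0.09998077 0.00174293 0.09856267]
[329.45345537  53.95483061]
```

View pics/w8.png

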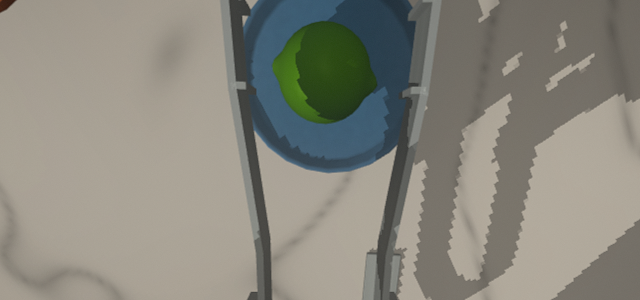

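The lime at (324,72) lies at (100, 2) mm in tool axes and the claw middle at (99, 3), so I'll descend 43 mm and close.

Emit:
send_rows(commands="0 0 -15 0 0 0 .1;0.5 .5 -15 0 0 0 .1;0.5 .5 -13 0 0 0 .1;0 0 0 0 0 0 .1;0 0 0 0 0 0 .03;0 0 0 0 0 0 -.03;0 0 0 0 0 0 -.08;0 0 0 0 0 0 -.12")

```text
clock: 14.28
eef_pos: [0.4898, -0.2489, 0.1052]
orientation: [[0.886, -0.464, -0.0], [-0.464, -0.886, -0.001], [0.0, 0.001, -1.0]]
force: [-0.6, -0.2, -0.2]
width: 0.0388
```

Emit:
send_rows(commands="0 0 0 0 0 0 -.14;0 0 0 0 0 0 -.16;0 0 0 0 0 0 -.16;0 0 0 0 0 0 -.16")

```text
clock: 14.78
eef_pos: [0.4897, -0.2488, 0.1049]
orientation: [[0.886, -0.464, -0.001], [-0.464, -0.886, -0.001], [-0.0, 0.001, -1.0]]
force: [-0.5, -1.2, -0.3]
width: 0.0391
```

The opening stopped at 39 mm on the lime. I'll lift.

Emit:
send_rows(commands="0 0 5 0 0 0 -.2;0 0 10 0 0 0 -.2;0 0 20 0 0 0 -.2;0 0 25 0 0 0 -.2;0 0 25 0 0 0 -.2;0 0 20 0 0 0 -.2;0 0 15 0 0 0 -.2;0 0 0 0 0 0 -.2")

```text
clock: 15.78
eef_pos: [0.4899, -0.2489, 0.2259]
orientation: [[0.886, -0.464, 0.001], [-0.464, -0.886, -0.002], [0.001, 0.001, -1.0]]
force: [-0.1, -0.1, -1.8]
width: 0.0387
```

Run:
```python
from h import *
p=eyes.grab_frame("wrist"); cv2.imwrite("pics/w9.png",p["image"][:300])
o=manip.observe(); E,R=o["eef_pos"],o["orientation"]; print(E,o["width"],o["force"],o["joint_positions"].round(1))
hsv=cv2.cvtColor(p["image"],cv2.COLOR_BGR2HSV); g=cv2.inRange(hsv,(35,90,40),(75,255,255)); n,l,st,c=cv2.connectedComponentsWithStats(g); i=1+st[1:,4].argmax(); L=onz(p,*(st[i,:2]+st[i,2:4]/2),E[2]-.054);print("green",st[i],L,(R.T@(L-E)).round(4))
yaw=28; T=np.array([.5625,.317,0]); a=np.radians(yaw); 
lt=(R.T@(L-E)); Rt=down(yaw); tgt=T-Rt@[lt[0],lt[1],0]; tgt[2]=.222; print(tgt); plan(tgt,Rt)
t=eyes.grab_frame("top"); print([(b["confidence"],b["bbox"]) for b in finder.boxes_of(t,"lime")[:2]],[(b["bbox"]) for b in finder.boxes_of(t,"dish")[:1]], pix(t,L))
```

```text
[ 0.48961304 -0.24867011  0.22486824] 0.03896156582954226 [-0.69027555 -0.63822686 -1.75104927] [-39.1  25.1  87.9  -0.   67.   78.5]
green [  266     0   129   121 12898] [ 0.57472063 -0.29724192  0.17086824] [0.0979 0.0035 0.054 ]
[0.47436942 0.27411564 0.222     ]
total [-15.2 522.8  -2.9] [ 8.000e-04 -4.000e-04  9.711e-01] n 10 per row [-1.5 52.3 -0.3] [ 0.0001 -0.      0.0971]
[] [[461.0, 188.1, 23.1, 14.6]] [499.31759744 190.37612898]
```

View pics/w9.png

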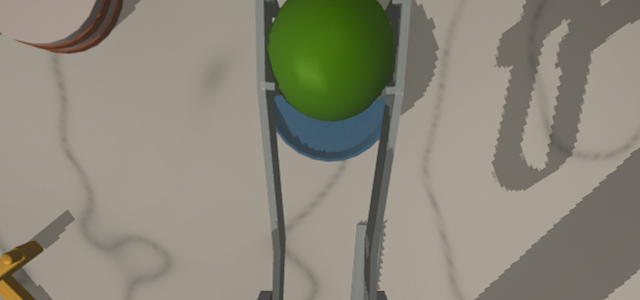

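The lime is held between the claws at (330,55) with the dish left below it. I'll move across to the pan, keeping inside the bottle and corkscrew.

Emit:
send_rows(commands="-4 10 0 0 0 .02 -.2;-4 20 0 0 0 .04 -.2;-4 32 0 0 0 .06 -.2;-4 32 0 0 0 .06 -.2;-4 32 0 0 0 .06 -.2;-4 32 0 0 0 .06 -.2;-4 32 0 0 0 .06 -.2;-4 32 0 0 0 .06 -.2")

```text
clock: 16.98
eef_pos: [0.4567, -0.0246, 0.2249]
orientation: [[0.998, -0.058, -0.001], [-0.058, -0.998, -0.0], [-0.001, 0.0, -1.0]]
force: [0.3, -0.1, -1.4]
width: 0.0388
```

Emit:
send_rows(commands="0 32 0 0 0 .06 -.2;0 32 0 0 0 .06 -.2;0 32 0 0 0 .06 -.2;2 32 0 0 0 .06 -.2;3 32 0 0 0 .06 -.2;3 32 0 0 0 .06 -.2;3 32 0 0 0 .06 -.2;3 30 0 0 0 .06 -.2")

```text
clock: 17.98
eef_pos: [0.4705, 0.2291, 0.2249]
orientation: [[0.912, 0.41, -0.0], [0.41, -0.912, -0.001], [-0.001, 0.001, -1.0]]
force: [0.3, -0.2, -1.9]
width: 0.0389
```

Run:
```python
from h import *
Rt=down(28); T=np.array([.564,.317,0]); tgt=T-Rt@[.0985,.0035,0]; tgt[2]=.217; plan(tgt,Rt,4)
o=manip.observe(); print(o["width"],o["force"])
```

```text
total [ 4.9 44.8 -7.9] [ 0.0008 -0.0004  0.0666] n 4 per row [ 1.2 11.2 -2. ] [ 0.0002 -0.0001  0.0167]
0.03889275742711742 [ 0.3233322  -0.24034785 -1.86798934]
```

Emit:
send_rows(commands="1 15 -2 0 0 .0167 -.2;1 13 -2 0 0 .0167 -.2;1 10 -2 0 0 .0167 -.2;1 7 -2 0 0 .0167 -.2;0 0 0 0 0 0 -.2;0 0 0 0 0 0 -.2;0 0 0 0 0 0 -.2;0 0 0 0 0 0 -.2")

```text
clock: 18.98
eef_pos: [0.4757, 0.2721, 0.217]
orientation: [[0.885, 0.465, 0.0], [0.465, -0.885, -0.001], [-0.0, 0.001, -1.0]]
force: [0.4, 1.0, -1.3]
width: 0.0392
```

Run:
```python
from h import *
p=eyes.grab_frame("wrist"); t=eyes.grab_frame("top"); s=eyes.grab_frame("side")
a=cv2.resize(s["image"][200:380,190:390],(400,360)); b=cv2.resize(t["image"][150:330,110:310],(400,360))
c=p["image"]; c=cv2.resize(c[:240],(640,240)); c=cv2.copyMakeBorder(c,0,0,0,160,0)
cv2.imwrite("pics/fin.png",np.vstack([np.hstack([a,b]),c]))
o=manip.observe(); E,R=o["eef_pos"],o["orientation"]; print(E,o["width"],o["force"],o["clock"])
z=E[2]-.054
for q,n in((p,"w"),(t,"t")):
    hsv=cv2.cvtColor(q["image"],cv2.COLOR_BGR2HSV); g=cv2.inRange(hsv,(35,90,40),(75,255,255))
    if n=="t": g[:150]=0; g[:,300:]=0
    k,l,st,c=cv2.connectedComponentsWithStats(g); i=1+st[1:,4].argmax(); L=onz(q,*(st[i,:2]+st[i,2:4]/2),z);print(n,st[i],L,np.hypot(*(L-[.564,.317,0])[:2]))
```

```text
[0.47570178 0.27216934 0.21694303] 0.03917031148258872 [-0.43242939 -0.97632873 -0.94130006] 19.125
w [  266     0   129   121 12861] [0.56277829 0.31333407 0.16294303] 0.0038641463200394244
t [289 449   1   1   1] [0.05585904 0.12809873 0.16294303] 0.5421170790597604
```

View pics/fin.png

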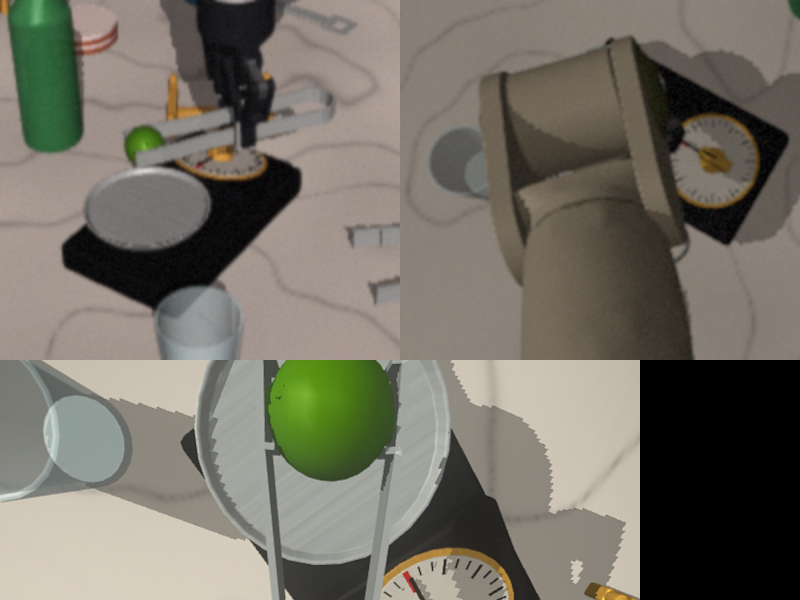

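Everything checks out: the lime is held within about 4 mm of the pan's middle and about 60 mm clear, and the needle is on the red mark. I'll hand it in.

```bash
python3 -c "
from h import *
s=eyes.grab_frame('side');print(pix(s,[.563,.315,.163]))
print(manip.close_job())"
```

```text
[262.66752482 271.09411024]
the job is handed in; nothing more can be done
None
```

I zeroed the scale, picked up the smaller tongs from their rest, closed them on the lime and handed in at about 19 s on the robot's clock. The lime was still held over the pan; no verdict came back.

- **Needle:** it stood about 0.02 rad off the red mark just after I let go of the knob, and still looked on the mark in the last wrist picture. My first grip on the knob landed on the round hub under the bar (opening stopped at 27 mm). I opened, went up 7 mm and gripped the bar properly.
- **Lime:** the wrist camera put its centre about 4 mm from the middle of the pan, and its underside is about 60 mm above the pan floor. The side camera agreed, with the lime seen within about 1 pixel of where I predicted it.
- **Tongs:** the gripper held steady at 39 mm, the opening expected with the tongs closed on the lime.
- **Checks that failed or disagreed:** the arm hid the lime from the top camera at the end, so that check gave nothing. Earlier, the top and wrist cameras differed by 2–7 mm on several positions; I used values in between, and the grips held.
- **Not measured:** I did not measure the dish or the bystanders for movement at the end. The wrist picture after the lift showed the dish still beneath the lime.

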